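Pack and wedge an ornament plinth in the gluing frame

TASK

First push the hold-down clamp's handle over so that the plinth is locked. Then stand as many spacers from the rack as needed upright on the floor of the gap, against the plinth, so that the wedge, slid down between them and the sloping jaw with its upright face to the spacers, bites firmly before it reaches the floor. Finish while still holding the wedge, pressing it down tight, and leave the hammer, jar and brass finial alone.

Things in the scene. Friction and masses are not known exactly. Their poses are not given: they have to be found in the camera images.
- frame: Fixed wooden gluing frame: base board 110 (x) x 185 (y, from -55 to +130) x 12 mm thick; a wooden jaw stands on its -y side, a clamp post on its +y side. Origin on the bench under the foot line of the jaw's sloping face, z up. The gap lies between that face and the plinth; its floor is the board's top. Yaw differs each time; frame and rack may be swapped left and right.
- jaw_foot (a point): Middle of the foot line of the jaw's sloping face, on the gap's floor, 12 mm above the bench; axes as the frame's. The jaw is 80 mm long in x (centred) and 60 mm high over the floor; its face looks to +y and leans away from y = 0 at the floor to y = -20 mm at the top (1 in 3).
- plinth: Dark wooden plinth, 110 (x) x 60 (y) x 60 mm tall, immovable, axes parallel to the frame's. Origin at the centre of its underside (12 mm over the bench); its upright face at its y = -30 mm bounds the gap. The gap at its floor is 15 to 29.5 mm wide, different each time: add one or two spacers, so that 3 to 12 mm is left at the floor.
- clamp (a joint): Hold-down clamp hinged on a line along the frame's x, at frame y = 112 mm, 82 mm above the bench. 0 = open: handle leaning 28 degrees outwards (frame +y), arm raised; 1.0 rad = locked stop: handle leaning 28 degrees inwards, arm flat on the plinth. Starts at 0 to 0.15, moves lightly (under 3 N), stays over when pushed to the stop.
- clamp_grip (a point): Centre of the black cross-bar at the end of the clamp handle, 62 mm from the hinge line; bar 14 mm thick, 58 mm long, along frame x. Open: about 30 mm out (+y) of the hinge line; locked: 30 mm inwards; 54 mm above it both times, 62 mm midway. Push it towards frame -y from its outer side.
- rack: Fixed dark wooden rack block 80 (x) x 125 (y) x 35 mm tall; origin under it, z up. Open pockets 20 mm deep (floor 15 mm above the bench) hold the three spacers at its y = -48, -23 and 2 mm and the wedge at y = 39 mm. Its yaw differs from the frame's.
- spacer0: Loose hardwood spacer, a plain strip 50 (its x) x 9 (its y, the thickness) x 90 mm tall, 35 g, its top corners cut off 8 mm at 45 degrees; origin at the centre of its underside, z up. Spacer0 starts upright in the first slot of the rack, 70 mm of it standing out. Grip it by its 50 mm ends, high up.
- spacer1: Loose hardwood spacer, a plain strip 50 (its x) x 9 (its y, the thickness) x 90 mm tall, 35 g, its top corners cut off 8 mm at 45 degrees; origin at the centre of its underside, z up. Spacer1 starts upright in the second slot of the rack, 70 mm of it standing out. Grip it by its 50 mm ends, high up.
- spacer2: Loose hardwood spacer, a plain strip 50 (its x) x 9 (its y, the thickness) x 90 mm tall, 35 g, its top corners cut off 8 mm at 45 degrees; origin at the centre of its underside, z up. Spacer2 starts upright in the third slot of the rack, 70 mm of it standing out. Grip it by its 50 mm ends, high up.
- wedge: Loose wedge, 120 g, in the rack's widest pocket. Origin at the centre of its flat tip (44 x 15 mm), z up. Upright face at y = +7.5 mm; opposite face slopes like the jaw, from y = -7.5 at the tip to -26 mm at 57 mm height. Grip block 40 (x) x 22 (y) mm centred at y = -9 mm, 61 to 95 mm above the tip. It bites with its tip 3 x (15 mm - width left at the floor) above the floor.
- hammer: Bystander: small hammer lying on the bench left beyond the work; 200 mm long, origin on its handle. Leave alone.
- jar: Bystander: amber jar, 56 mm wide, 75 mm tall, beyond the work; origin under its centre. Leave alone.
- finial: Bystander: small turned brass finial, 52 mm wide, 78 mm tall; origin under its centre. Leave alone.
Mind the look-alikes: they are no part of the job. Leave any turquoise look-alike of the wedge alone.

How it is judged:
By the outcome, as a careful person would: the job done as asked, in the order asked, and still so for the second after the job is handed in, while the arm keeps its last pose, push and grip.
It also fails if it takes over 72 s, if anything falls off the work surface, if the arm or the gripper's body presses on something with over 40 N, if the wrist force passes 120 N, or if a joint passes its speed limit or range.

ROBOT

A 6-joint arm with a two-finger parallel gripper is mounted at the origin on the work surface. World frame = base frame: x ahead of the robot, y to its left, z up, the work surface at z = 0. Lengths are in m, angles in rad, forces in N, time in s.
With the tool pointing down it reaches from about 0.3 to 0.825 m from the base axis. Payload 5.4 kg.
Tool frame: the origin (TCP) lies midway between the tips of the shut fingers; the grasp point (between the pads) lies 19 mm behind it; z points along the fingers, y is the line along which they close (so a half turn about z gives the same grasp; the last joint's range is limited). The gripper opens to 92 mm and grips with 3 to 60 N. Pads are 20 mm wide; open, the fingers measure 128 mm over their backs; the gripper's body (75 mm by 189 mm) begins 69 mm behind the grasp point.
Start: joints at [1.1, 0.158, 1.597, -0, 1.386, -0.21], TCP at [0.148, 0.556, 0.18] pointing down, gripper open.
Joint ranges: [-2.91, 2.91], [-0.94, 2.29], [0.18, 2.7], [-1.29, 4.43], [0.17, 2.64], [-3, 3]. Speed limits (rad/s): [2.57, 2.57, 3.14, 3.14, 3.14, 3.14].

INTERFACE

Orientations are given as [roll, pitch, yaw] about the fixed x, y, z axes, in that order (R = Rz(yaw) Ry(pitch) Rx(roll)).
In Python, from plant import env gives the robot as it stands. The module is installed in compiled form; this text tells all that it offers. Calls block until the motion is done:
- env.move_pose(position, orientation): joint-space move of the TCP to a pose.
- env.movel(position, frame=None, rate=0.15, max_force=None): straight line of the TCP; frame=None keeps the orientation; rate is the mean speed in m/s. With max_force (N) it stops when the force on the tool has changed by that much, and returns True; else False.
- env.goto_joints(angles): joint-space move.
- env.gripper_open() and env.grasp(): open the fingers fully, or close them until they stop; the grip force is fixed at half the most.
- env.pause(seconds).
- env.solve_ik(position, orientation): joint angles nearest the present ones, or None.
- env.get_image(name): name is "scene" or "top" or "wrist"; returns the picture (400x640x3 uint8, red, green, blue); there is no depth.
- env.camera_params(name): a dict with "K" (3x3 intrinsics, pixels), "R" (3x3) and "t" (3): a world point X has camera coordinates R X + t. Camera axes: x right, y down, z forward; pixel columns grow to the right and rows downward; lengths in m; the calibration is good to about 2 mm. A picture is of the moment at which its call begins: read the wrist's pose just before it. camera_params takes no time and is no camera call; for the wrist camera it gives the pose at the moment of the call.
A pose or a line that the arm cannot do raises env.IKError and nothing moves.
- env.job_done(): hands the job in; it is judged then, once.
Trained networks look in the newest picture that a camera, given by its name, has taken for a name from the list of things; names that differ only in an ending like _2 or _b are one class to them, and where a whole thing is asked for, a point or a joint stands for the part that bears it (a point fixed in the world has none). Each returns a list of dicts, best first, with "conf" (0 to 1); they miss things now and then, are a little off and sometimes report something else, mostly with a low value. They report only what shows in the picture. A call takes as long as a camera call. They do not tell look-alikes from the thing itself.
- env.find_in(name, camera): "xy" ([column, row] in pixels, amid what is visible of it).
- env.landmark_of(name, camera): "xy" ([column, row] in pixels: a listed point, or the origin of a listed thing).
Readings, each from a call of its own:
- env.read_time(): time.
- env.read_joint_positions(): joint angles.
- env.read_qvel(): joint speeds.
- env.read_tau(): joint torques, N m.
- env.read_tool_pos(): TCP position.
- env.read_tcp_rot(): TCP orientation.
- env.read_force(): force on the tool from outside, world axes, zero at the start.
- env.read_torque(): the same for the moment, N m.
- env.read_width(): opening from 0.0 (shut) to 1.0 (fully open).
- env.read_grasp_force(): force on a finger pad.
Only numpy, scipy, OpenCV 4.12 (cv2) and the standard library are available. Lean on these libraries where they do the work, as an engineer would, in place of code of your own. Each camera call takes 0.05 s, during which the arm holds its last target. There are 200 camera calls.

## Working session

There is one attempt and no reset: what is moved stays moved. The work goes in short steps, each a Python script; the robot and the scene stay as the last script left them, time stands still between calls to the robot, and variables do not carry over. Pictures are saved under pics/ and viewed, at most 10 in all, crops included, and the job is handed in when it is done.

```bash
mkdir -p pics; cat > h.py <<'E'
import numpy as np, cv2
from plant import env
from scipy.spatial.transform import Rotation as Rn
def save(cam,fn):
    im=env.get_image(cam); cv2.imwrite('pics/'+fn,im[:,:,::-1]); return im
def ray(c,uv):
    d=np.linalg.inv(c['K'])@np.array([uv[0],uv[1],1.]); R=c['R']; 
    return -R.T@c['t'], R.T@d/np.linalg.norm(d)
def tri(obs):
    A=np.zeros((3,3));b=np.zeros(3);rs=[ray(c,uv) for c,uv in obs]
    for o,d in rs:
        P=np.eye(3)-np.outer(d,d);A+=P;b+=P@o
    X=np.linalg.solve(A,b)
    return X,max(np.linalg.norm((np.eye(3)-np.outer(d,d))@(X-o)) for o,d in rs)
def proj(c,X):
    p=c['K']@(c['R']@np.asarray(X)+c['t']); return p[:2]/p[2]
def atz(c,uv,z):
    o,d=ray(c,uv); return o+d*(z-o[2])/d[2]
E
python3 - <<'E'
from h import *
a=save('scene','s1.png');b=save('top','t1.png')
cv2.imwrite('pics/st.png',np.vstack([a,b])[:,:,::-1]) 
for cam in('scene','top'):
    c=env.camera_params(cam);print(cam,-c['R'].T@c['t'],c['R'][2])
    for n in['jaw_foot','plinth','clamp_grip','rack','spacer0','wedge','frame','finial','jar','hammer']:
        print(cam,n,[(np.round(r['xy']).tolist(),round(r['conf'],2)) for r in env.landmark_of(n,cam)][:5])
E
```

```text
scene [ 1.00170307 -0.71185425  0.72352206] [-0.39070336  0.699293   -0.59861523]
scene jaw_foot [([311.0, 193.0], 0.88)]
scene plinth [([325.0, 185.0], 0.68)]
scene clamp_grip [([332.0, 127.0], 0.76)]
scene rack [([244.0, 287.0], 0.91), ([244.0, 283.0], 0.74)]
scene spacer0 [([243.0, 279.0], 0.79), ([236.0, 290.0], 0.78), ([232.0, 297.0], 0.6), ([248.0, 269.0], 0.27)]
scene wedge [([250.0, 271.0], 0.9), ([264.0, 242.0], 0.8), ([204.0, 268.0], 0.74), ([244.0, 278.0], 0.64)]
scene frame [([312.0, 194.0], 0.58)]
scene finial [([285.0, 345.0], 0.8)]
scene jar [([368.0, 252.0], 0.91)]
scene hammer [([392.0, 187.0], 0.72), ([243.0, 290.0], 0.34)]
top [0.49050493 0.0080457  0.86677784] [ 0.15946602 -0.00257871 -0.98720005]
top jaw_foot [([256.0, 241.0], 0.92), ([319.0, 151.0], 0.63)]
top plinth [([231.0, 241.0], 0.74)]
top clamp_grip [([429.0, 230.0], 0.71), ([170.0, 243.0], 0.56)]
top rack [([414.0, 240.0], 0.91)]
top spacer0 [([438.0, 232.0], 0.82), ([431.0, 231.0], 0.73), ([420.0, 233.0], 0.67), ([258.0, 244.0], 0.32)]
top wedge [([414.0, 282.0], 0.77), ([355.0, 256.0], 0.75), ([402.0, 235.0], 0.66)]
top frame []
top finial [([446.0, 170.0], 0.97)]
top jar [([318.0, 150.0], 0.68), ([402.0, 234.0], 0.21)]
top hammer [([204.0, 165.0], 0.78)]
```

```bash
ls pics; python3 -c "from plant import env;print(env.read_time(),env.read_tcp_rot())"
```

```text
s1.png
st.png
t1.png
1.1 [3.14157625e+00 1.00448079e-05 2.88077475e+00]
```

View pics/s1.png

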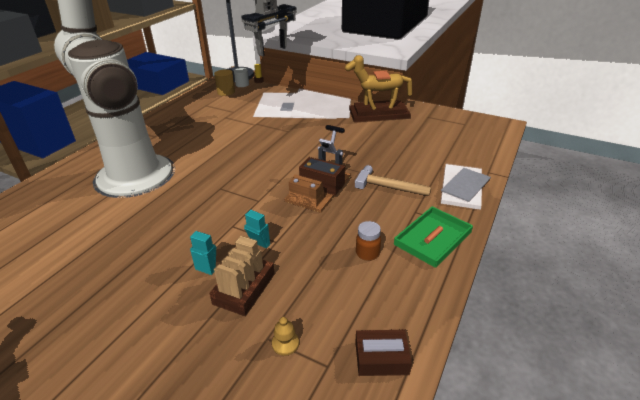

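View pics/t1.png

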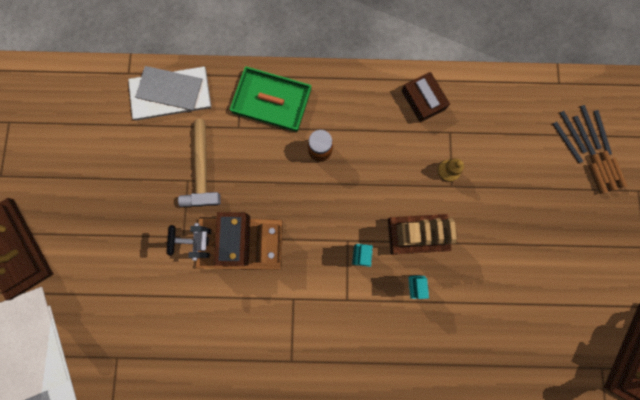

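Scene shows the frame at (312,190), and the rack with three spacers at about (230–245,270) and the wooden wedge in its pocket (~(247,250)). The top view agrees: frame (240,242), rack (420,235), wedge in pocket (410,234), spacers (426/438/450,231).

Wedge candidates in the top view are the wooden block at (410,234) in the rack and turquoise blocks at (363,255) and (419,287). The wooden one in the rack's pocket fits the description. Next I'll take wrist views.

```bash
python3 - <<'E'
from h import *
import pickle
cs=env.camera_params('scene');ct=env.camera_params('top')
for n,a,b in[('foot',(311,193),(256,241)),('grip',(332,127),(170,243)),('plinth',(325,185),(231,241)),('rack',(244,287),(414,240)),('finial',(285,345),(446,170))]:
    print(n,*tri([(cs,a),(ct,b)]))
F=atz(ct,(240,242),0.04);K=atz(ct,(420,235),0.04);print(F,K)
names={'f':['jaw_foot','plinth','clamp_grip','frame'],'r':['rack','spacer0','wedge']}
out=[]
for k,C in(('f',F),('r',K)):
  for i,dx in enumerate((-0.10,-0.02)):
    for yaw in(np.pi/2,-np.pi/2):
        q=env.solve_ik([C[0]+dx,C[1],0.33],[np.pi,0,yaw])
        if q is not None and abs(q[5])<2.5: break
    env.move_pose([C[0]+dx,C[1],0.33],[np.pi,0,yaw])
    c=env.camera_params('wrist'); im=save('wrist',f'w{k}{i}.png')
    print(k,i,yaw,np.round(q,2),-c['R'].T@c['t'],c['R'][2],env.read_time())
    for n in names[k]:
        L=[(np.round(r['xy'],1).tolist(),round(r['conf'],2)) for r in env.landmark_of(n,'wrist')][:5]
        print('  ',n,L); out.append((k,i,n,L,c))
pickle.dump(out,open('out.pkl','wb'))
a=[cv2.imread(f'pics/w{k}.png') for k in('f0','f1','r0','r1')]
cv2.imwrite('pics/m.png',cv2.resize(np.vstack([np.hstack(a[:2]),np.hstack(a[2:])]),(800,500),interpolation=cv2.INTER_AREA))
E
```

```text
foot [0.52498171 0.13602992 0.01556069] 0.0035406643246959323
grip [0.51442568 0.27784098 0.14351792] 0.0009488300524883178
plinth [0.52932031 0.19703087 0.00343382] 0.0024907523124898328
rack [ 0.5412346  -0.21232962 -0.00344652] 0.003505024653651033
finial [ 0.70000617 -0.29317017 -0.00324816] 0.0021407066612536417
[0.52398046 0.16835479 0.04      ] [ 0.54698969 -0.2164535   0.04      ]
f 0 1.5707963267948966 [ 0.11 -0.21  1.67 -0.    1.69  0.11] [0.42347755 0.24810975 0.53428808] [ 9.75294691e-05 -2.78250159e-01 -9.60508636e-01] 2.9583
   jaw_foot [([384.7, 171.4], 0.69)]
   plinth [([391.3, 138.9], 0.58)]
   clamp_grip [([414.2, 64.0], 0.73)]
   frame [([380.0, 169.2], 0.8)]
f 1 1.5707963267948966 [ 0.09 -0.01  1.48 -0.    1.67  0.09] [0.50432129 0.24759267 0.53378853] [-0.00159981 -0.27851638 -0.96043015] 3.625
   jaw_foot [([332.1, 169.4], 0.59)]
   plinth [([337.1, 137.5], 0.85)]
   clamp_grip [([338.8, 62.5], 0.61), ([335.3, 139.1], 0.32)]
   frame [([329.6, 167.3], 0.72)]
r 0 1.5707963267948966 [-0.69 -0.1   1.57  0.    1.67 -0.69] [ 0.44696243 -0.13651772  0.53474392] [ 0.00102833 -0.27822534 -0.96051528] 5.325
   rack [([389.8, 151.9], 0.96)]
   spacer0 [([390.1, 180.8], 0.85), ([386.1, 149.7], 0.84), ([388.3, 166.4], 0.6)]
   wedge [([384.2, 123.2], 0.74), ([313.6, 145.5], 0.62)]
r 1 1.5707963267948966 [-0.6   0.09  1.38  0.    1.67 -0.6 ] [ 0.52728388 -0.1368032   0.53395696] [-6.40658175e-04 -2.77740538e-01 -9.60655913e-01] 5.9417
   rack []
   spacer0 [([336.1, 166.5], 0.8), ([337.5, 182.1], 0.68), ([338.2, 150.0], 0.67)]
   wedge [([303.2, 53.1], 0.98), ([260.8, 146.5], 0.96), ([331.2, 121.3], 0.66)]
```

View pics/m.png

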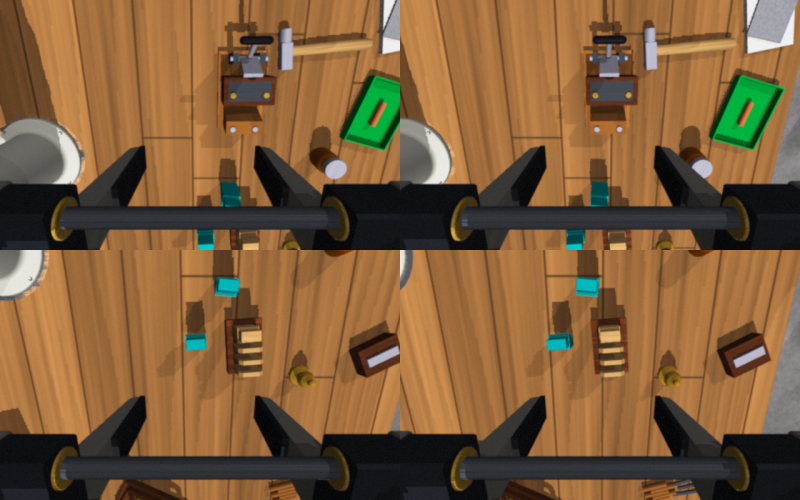

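The wrist views show the frame with jaw, plinth and open clamp, and the rack with wedge and three spacers (top to bottom), with the turquoise blocks beside it. Next I'll take lower views and refine the poses by fitting edges.

```bash
python3 - <<'E'
from h import *
import pickle
names={'f':['jaw_foot','plinth','clamp_grip'],'r':['rack','spacer0','wedge']}
V=[]
for k,C in(('r',(0.543,-0.215)),('f',(0.524,0.168))):
  for i,(dx,dy) in enumerate(((.06,-.03),(0,-.06),(-0.06,-.03))):
    env.move_pose([C[0]+dx,C[1]+dy,0.22],[np.pi,0,np.pi/2])
    env.pause(.15)
    c=env.camera_params('wrist'); im=save('wrist',f'x{k}{i}.png')
    L={n:[(r['xy'],r['conf']) for r in env.landmark_of(n,'wrist')][:5] for n in names[k]}
    V.append((k,i,c,im,L))
    print(k,i,{n:[(np.round(a).tolist(),round(b,2)) for a,b in l] for n,l in L.items()})
print(env.read_time(),c['K'])
pickle.dump(V,open('V.pkl','wb'))
for n in names['f']:
    print(n,*tri([(v[2],v[4][n][0][0]) for v in V if v[0]=='f' and v[4][n]]))
for n in ['rack']:
    print(n,*tri([(v[2],v[4][n][0][0]) for v in V if v[0]=='r' and v[4][n]]))
a=[cv2.imread(f'pics/x{k}.png')[:250,:] for k in('r0','r1','f0','f1')]
cv2.imwrite('pics/m2.png',np.vstack([a[1],a[3]]))
E
```

```text
r 0 {'rack': [([277.0, 137.0], 0.57)], 'spacer0': [([277.0, 156.0], 0.95), ([276.0, 176.0], 0.94), ([272.0, 135.0], 0.85)], 'wedge': [([266.0, 104.0], 0.9), ([226.0, 13.0], 0.67)]}
r 1 {'rack': [([329.0, 111.0], 0.55), ([324.0, 110.0], 0.42)], 'spacer0': [([330.0, 134.0], 0.67), ([326.0, 154.0], 0.62), ([323.0, 114.0], 0.61)], 'wedge': [([230.0, 107.0], 0.97)]}
r 2 {'rack': [], 'spacer0': [([378.0, 139.0], 0.91), ([380.0, 158.0], 0.84), ([378.0, 181.0], 0.71)], 'wedge': [([335.0, 18.0], 0.82), ([374.0, 106.0], 0.76), ([283.0, 133.0], 0.61)]}
f 0 {'jaw_foot': [([268.0, 164.0], 0.76), ([425.0, 39.0], 0.22)], 'plinth': [([272.0, 124.0], 0.64)], 'clamp_grip': [([236.0, 4.0], 0.85)]}
f 1 {'jaw_foot': [([320.0, 140.0], 0.63)], 'plinth': [([321.0, 96.0], 0.64)], 'clamp_grip': [([316.0, 136.0], 0.57)]}
f 2 {'jaw_foot': [([369.0, 166.0], 0.78)], 'plinth': [([374.0, 124.0], 0.7)], 'clamp_grip': [([398.0, 6.0], 0.72)]}
11.7667 [[350.11655062   0.         319.73419648]
 [  0.         350.11655062 197.27083248]
 [  0.           0.           1.        ]]
jaw_foot [0.52363711 0.13813683 0.01531585] 0.0016311794657044483
plinth [0.52760403 0.18549233 0.00877191] 0.001688918334256059
clamp_grip [0.52344382 0.22009374 0.31108354] 0.04488636797329539
rack [ 0.55461927 -0.21263452  0.01567766] 0.0005542043781435858
```

View pics/m2.png

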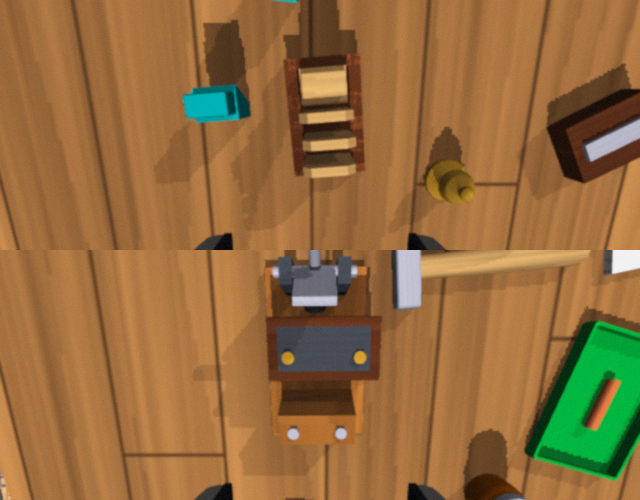

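The upper picture has the rack with the wedge at (323,85), spacers at (327,115), (329,140) and (329,165), and a turquoise look-alike at (215,104). The lower picture has the plinth top at (324,345) and the jaw at (317,420), where the image's frame part starts at row 250. Now the edge fit.

```bash
cat > fit.py <<'E'
from h import *
import pickle
from scipy.optimize import differential_evolution as DE
V=pickle.load(open('V.pkl','rb'))
def rect(x0,x1,y0,y1,z): 
    p=np.array([[x0,y0,z],[x1,y0,z],[x1,y1,z],[x0,y1,z]]); return [(p[i],p[(i+1)%4]) for i in range(4)]
def frame_edges(g):
    E=rect(-.055,.055,g,g+.06,.072)
    E+=[((-.04,-.02,.072),(.04,-.02,.072)),((-.055,-.055,.012),(-.055,g-.003,.012)),((.055,-.055,.012),(.055,g-.003,.012))]
    return E
def rack_edges(_):
    E=rect(-.04,.04,-.0625,.0625,.035)
    for y in(-.048,-.023,.002):
        for s in(-.0045,.0045): E.append(((-.017,y+s,.105),(.017,y+s,.105)))
    E+=rect(-.02,.02,.019,.041,.110)
    return E
def samp(E,p):
    x,y,yaw,z=p[:4]; P=[];T=[]
    for a,b in E:
        a=np.array(a);b=np.array(b);t=np.linspace(.03,.97,25)[:,None]; P.append(a+(b-a)*t);T.append(np.repeat((b-a)[None],25,0))
    P=np.vstack(P);T=np.vstack(T);c,s=np.cos(yaw),np.sin(yaw);R=np.array([[c,-s,0],[s,c,0],[0,0,1]])
    return P@R.T+[x,y,z],T@R.T
def pj(c,X):
    q=(X@c['R'].T+c['t'])@c['K'].T; return q[:,:2]/q[:,2:]
def grads(im,s):
    g=cv2.GaussianBlur(im,(0,0),s).astype(np.float32)
    return cv2.Sobel(g,cv2.CV_32F,1,0),cv2.Sobel(g,cv2.CV_32F,0,1)
def fit(views,edges,b):
    G={s:[grads(v[3],s) for v in views] for s in(2.5,1.)}
    def cost(p,s):
        X,T=samp(edges(p[4] if len(p)>4 else 0),p);tot=0;n=0
        for v,(gx,gy) in zip(views,G[s]):
            u=pj(v[2],X);w=pj(v[2],X+T*.05)-u;w/=np.linalg.norm(w,axis=1)[:,None]
            a=cv2.remap(gx,u[:,0].astype('f4'),u[:,1].astype('f4'),1).reshape(-1,3);d=cv2.remap(gy,u[:,0].astype('f4'),u[:,1].astype('f4'),1).reshape(-1,3)
            m=np.abs(-a*w[:,1:]+d*w[:,:1]).max(1); tot-=np.sqrt(np.minimum(m,250)).sum()
        return tot/len(X)/len(views)
    r=DE(cost,b,args=(2.5,),seed=1,popsize=15,maxiter=80,tol=1e-6)
    h=np.array([.004,.004,.04,.003,.004][:len(b)])
    return DE(cost,list(zip(r.x-h,r.x+h)),args=(1.,),seed=1,maxiter=80,tol=1e-6)
def draw(v,edges,p,fn,crop):
    im=cv2.resize(v[3][:,:,::-1],None,fx=2,fy=2,interpolation=cv2.INTER_CUBIC)
    for a,b in edges(p[4] if len(p)>4 else 0):
        X,_=samp([(a,b)],p);u=pj(v[2],X)*2+.5
        cv2.polylines(im,[np.round(u).astype(int)],False,(255,0,255),1)
    return im[crop[0]:crop[1],crop[2]:crop[3]]
E
python3 - <<'E'
from fit import *
vr=[v for v in V if v[0]=='r'];vf=[v for v in V if v[0]=='f']
for vs in(vf,):
    r=fit(vs,frame_edges,[(.51,.54),(.125,.15),(-.25,.25),(-.004,.004),(.013,.032)]);print('frame',r.x,r.fun);pf=r.x
    for v in vs:print(' single',fit([v],frame_edges,list(zip(pf-[.006,.006,.06,.003,.005],pf+[.006,.006,.06,.003,.005]))).x)
r=fit(vr,rack_edges,[(.53,.57),(-.23,-.195),(-.3,.3),(-.004,.004)]);print('rack',r.x,r.fun);pr=r.x
np.savez('poses.npz',pf=pf,pr=pr)
A=draw(vf[0],frame_edges,pf,'',(100,500,360,760));B=draw(vr[0],rack_edges,pr,'',(100,500,360,760))
cv2.imwrite('pics/ov.png',np.hstack([A,B]))
E
```

```text
frame [ 0.52710496  0.13895589 -0.01968925 -0.00226573  0.02469016] -7.921084514523952
 single [ 0.53022199  0.13879994  0.03902608 -0.00322674  0.02260366]
 single [ 0.52939262  0.1394231   0.01910625 -0.00151353  0.02379404]
 single [ 0.52435999  0.14025079 -0.03350924  0.00253469  0.01656578]
rack [ 0.54899227 -0.21631509  0.07713738 -0.00387406] -13.109741063970809
```

View pics/ov.png

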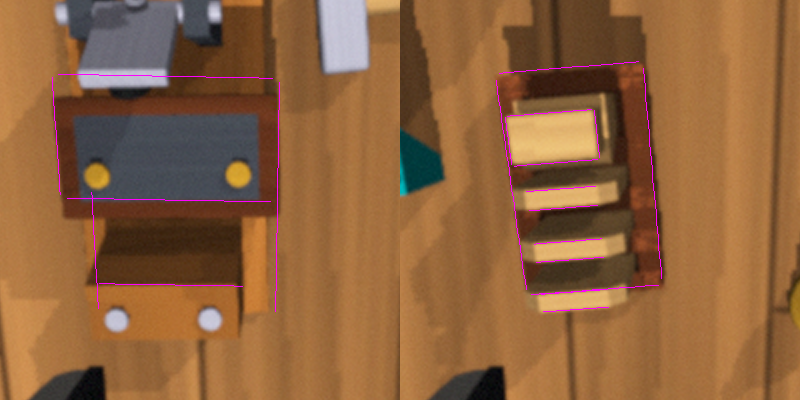

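The rack overlay matches. The frame fit locked onto the grey plate and clamp arm. The true plinth top spans rows 96–216 of the crop, so I'll refit with saturated gradients and a narrower search.

```bash
sed -i 's/np.minimum(m,250)/np.minimum(m,CAP)/; s/^V=/CAP=70\nV=/' fit.py
python3 - <<'E'
from fit import *
vr=[v for v in V if v[0]=='r'];vf=[v for v in V if v[0]=='f']
b=[(.515,.535),(.13,.146),(-.1,.1),(-.007,.004),(.013,.0215)]
r=fit(vf,frame_edges,b);print('frame',r.x,r.fun);pf=r.x
for v in vf:print(' single',fit([v],frame_edges,b).x)
r=fit(vr,rack_edges,[(.53,.57),(-.23,-.195),(-.3,.3),(-.008,.004)]);print('rack',r.x,r.fun);pr=r.x
for v in vr:print(' single',fit([v],rack_edges,[(.53,.57),(-.23,-.195),(-.3,.3),(-.008,.004)]).x)
np.savez('poses.npz',pf=pf,pr=pr)
A=draw(vf[0],frame_edges,pf,'',(100,500,360,760));B=draw(vf[2],frame_edges,pf,'',(100,500,560,960))
cv2.imwrite('pics/ov2.png',np.hstack([A,B]))
E
```

```text
frame [ 0.52429136  0.13896728 -0.07284814 -0.00210904  0.02017539] -6.505056624093545
 single [ 0.52751756  0.1386561  -0.01187908 -0.00386631  0.01539368]
 single [ 0.52432738  0.1391905  -0.056983   -0.00139201  0.02459267]
 single [ 0.52385964  0.1402438  -0.02527266  0.0053075   0.01588234]
rack [ 0.54975303 -0.21709526  0.08103304 -0.00618426] -8.079616157154552
 single [ 0.55022122 -0.21718213  0.07771868 -0.00202727]
 single [ 0.54952608 -0.21589662  0.07771515 -0.01099701]
 single [ 0.5490516  -0.21727647  0.08763397 -0.0012234 ]
```

View pics/ov2.png

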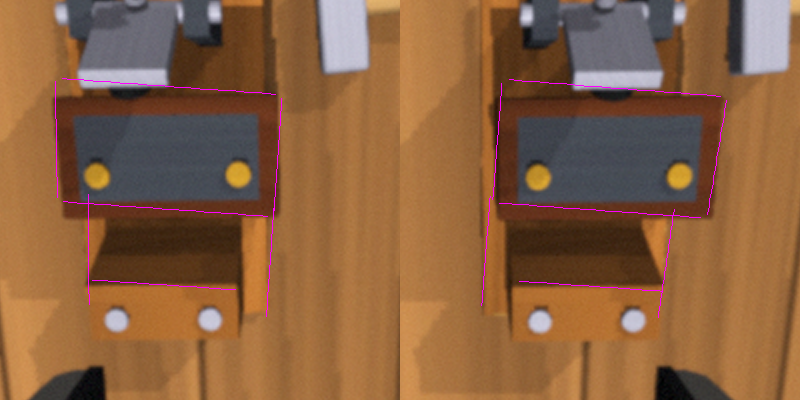

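Manual corner picks from both pictures: plinth top corners v0 (55,98), (280,96), (63,217), (279,214); v2 (497,98), (725,97), (498,216), (710,217); jaw top edge v0 (87,285)–(240,286), v2 (511,286)–(663,285).

```bash
python3 - <<'E'
from fit import *
vf=[v for v in V if v[0]=='f'];c0,c2=vf[0][2],vf[2][2]
a=lambda p:((p[0]+360)/2-.25,(p[1]+100)/2-.25)
b=lambda p:((p[0]-400+560)/2-.25,(p[1]+100)/2-.25)
P={'BL':((55,98),(497,98)),'BR':((280,96),(725,97)),'FL':((63,217),(498,216)),'FR':((279,214),(710,217)),'JL':((87,285),(511,286)),'JR':((240,286),(663,285)),'bolt1':((116,320),(540,320)),'bolt2':((209,319),(633,320)),'knobL':((97,176),(538,178)),'knobR':((238,174),(680,178))}
for n,(p,q) in P.items():
    print(n,np.round(tri([(c0,a(p)),(c2,b(q))])[0],4),'at z=.072:',np.round(atz(c0,a(p),.072),4)[:2],np.round(atz(c2,b(q),.072),4)[:2])
cs,ct=env.camera_params('scene'),env.camera_params('top')
E
```

```text
BL [0.4731 0.2137 0.0654] at z=.072: [0.4752 0.2134] [0.473  0.2141]
BR [0.5842 0.2143 0.0698] at z=.072: [0.5842 0.2141] [0.5835 0.2145]
FL [0.4739 0.1557 0.0717] at z=.072: [0.4739 0.1552] [0.4739 0.1564]
FR [0.5836 0.1551 0.0658] at z=.072: [0.5836 0.1565] [0.5816 0.1558]
JL [0.4813 0.1174 0.0647] at z=.072: [0.4833 0.1194] [0.4809 0.1195]
JR [0.5627 0.117  0.0634] at z=.072: [0.5632 0.1187] [0.5603 0.12  ]
bolt1 [0.4967 0.0998 0.07  ] at z=.072: [0.4972 0.1001] [0.4965 0.1008]
bolt2 [0.5463 0.1    0.07  ] at z=.072: [0.5465 0.1006] [0.5458 0.1008]
knobL [0.4935 0.176  0.075 ] at z=.072: [0.4927 0.1758] [0.4937 0.1755]
knobR [0.5635 0.1766 0.0766] at z=.072: [0.5632 0.1767] [0.5648 0.1755]
```

Heights come out 0.065–0.072, which is consistent apart from a camera bias of about 3 mm. The frame yaw is about 0, jaw foot (0.523, 0.139), plinth face y≈0.156. The gap is therefore about 16.5 mm, so one spacer leaves about 7.5 mm. Now the clamp.

```bash
python3 - <<'E'
from h import *
o=[np.pi,0,np.pi/2]
env.grasp()
env.move_pose([.520,.325,.22],o)
env.movel([.520,.325,.126],rate=.15)
f0=env.read_force()
hit=env.movel([.520,.215,.126],rate=.06,max_force=9)
print(hit,env.read_tool_pos(),env.read_force()-f0)
env.movel([.520,.27,.15],rate=.2)
env.movel([.520,.27,.24],rate=.25)
save('scene','s2.png')
print([(np.round(r['xy']),r['conf']) for r in env.landmark_of('clamp_grip','scene')],env.read_time())
c=env.camera_params('scene');print(proj(c,[.522,.221,.136]))
im=cv2.imread('pics/s2.png')[90:220,260:420];cv2.imwrite('pics/s2c.png',cv2.resize(im,None,fx=4,fy=4,interpolation=cv2.INTER_CUBIC))
E
```

```text
False [0.51997263 0.21521596 0.12599927] [ 0.76373934 -0.96732381  0.36717701]
[(array([331., 126.]), 0.81), (array([251., 270.]), 0.46)] 17.7333
[325.40519012 139.07998575]
```

View pics/s2c.png

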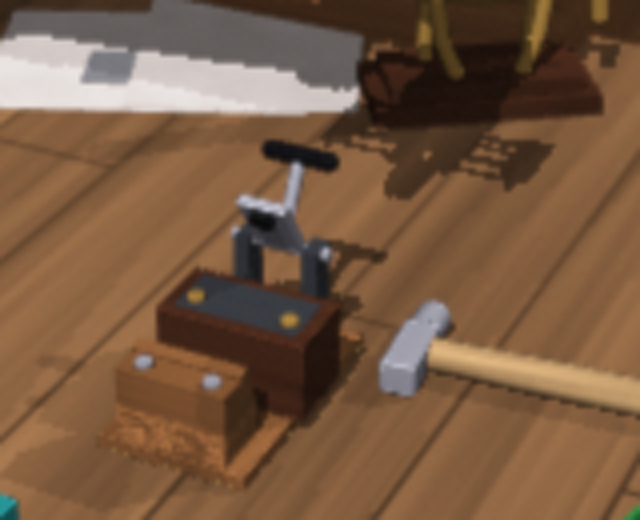

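The crop shows the handle still leaning outwards, so the clamp did not stay over. I'll repeat the push while watching forces and pictures.

```bash
python3 - <<'E'
from h import *
print(env.read_width())
env.movel([.520,.325,.18],rate=.25)
env.movel([.520,.325,.126],rate=.15)
f0=env.read_force();ims=[]
for y in(.30,.27,.24,.22):
    hit=env.movel([.520,y,.126],rate=.08,max_force=9)
    im=env.get_image('scene');ims.append(im[60:220,250:450])
    print(hit,env.read_tool_pos(),np.round(env.read_force()-f0,2),env.read_width())
print(env.read_time())
m=np.vstack([np.hstack(ims[:2]),np.hstack(ims[2:])])[:,:,::-1]
cv2.imwrite('pics/push.png',cv2.resize(m,None,fx=1.8,fy=1.8,interpolation=cv2.INTER_CUBIC))
E
```

```text
0.007761618955271462
False [0.52015695 0.29982776 0.12629284] [-0.07 -0.58  0.22] 0.0029548137862820544
False [0.52006742 0.26994663 0.12608668] [ 0.31 -0.3   0.76] 0.00777639408602808
False [0.52007036 0.23992066 0.12607418] [-0.38 -0.96  1.01] 0.00830309715125924
False [0.52004203 0.21981333 0.12604063] [-0.2   0.12  0.23] 0.005230602637604741
20.825
```

View pics/push.png

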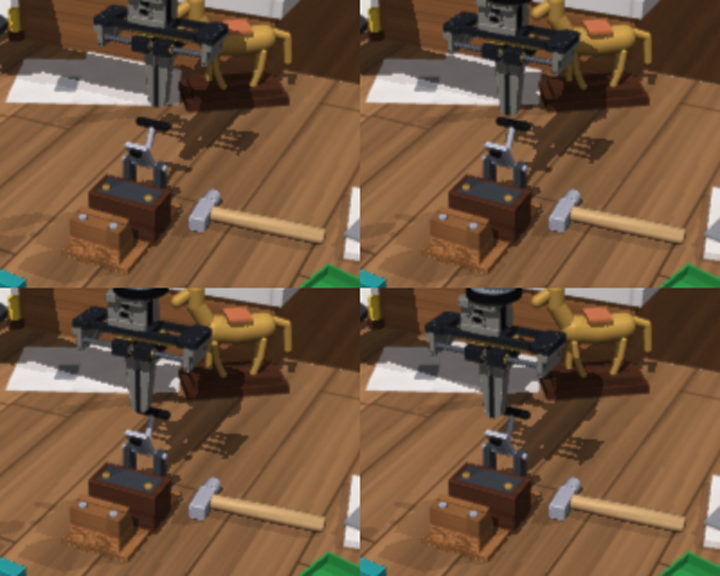

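```bash
python3 - <<'E'
from h import *
c=env.camera_params('scene');ct=env.camera_params('top')
for y in(.30,.27,.24,.22): print(y,proj(c,[.52,y,.126]))
print('panels tips',[((u+0)/1.8+250,v/1.8+60) for u,v in((158,105),((510-360),112),(140,(410-288)),((493-360),(415-288)))])
print('bar pred',proj(c,[.52,.281,.136]), proj(ct,[.52,.281,.136]))
print(tri([(c,(334.4,128.5)),(ct,(171.5,241.5))]))
for e in((137,121),(168,127)): print(e[0]/1.8+250,e[1]/1.8+60)
save('top','t2.png')
w=env.landmark_of('clamp_grip','top');print([(r['xy'],r['conf']) for r in w])
im=cv2.imread('pics/t1.png')[190:290,140:300]; im2=cv2.imread('pics/t2.png')[190:290,140:300]
cv2.imwrite('pics/t12.png',cv2.resize(np.hstack([im,im2]),(800,250),interpolation=cv2.INTER_CUBIC))
E
```

```text
0.3 [337.60946932 129.56853308]
0.27 [332.86627397 134.23399221]
0.24 [327.95881058 139.06102719]
0.22 [324.59164503 142.37300828]
panels tips [(337.77777777777777, 118.33333333333333), (333.3333333333333, 122.22222222222223), (327.77777777777777, 127.77777777777777), (323.8888888888889, 130.55555555555554)]
bar pred [334.64707458 129.28188959] [170.32406844 240.58019784]
(array([0.51923168, 0.27823594, 0.13918833]), np.float64(0.001246043156097795))
326.1111111111111 127.22222222222221
343.3333333333333 130.55555555555554
[]
```

View pics/t12.png

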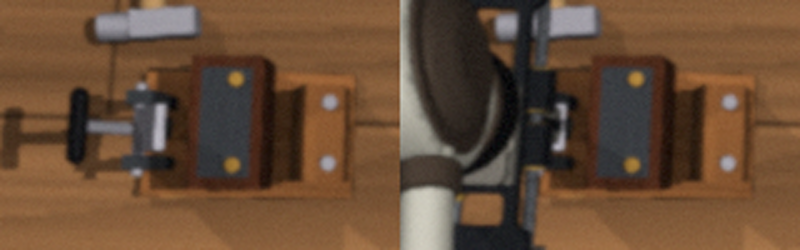

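Projected fingertips lie about 12 px (about 35 mm) below where they show, and no force was felt: the shut fingers passed over the bar. I'll check the tip height by touching the bench.

```bash
python3 - <<'E'
from h import *
env.movel([.520,.24,.22],rate=.3)
env.movel([.52,.36,.22],rate=.4)
env.movel([.52,.36,.06],rate=.3)
env.pause(.1);print(env.read_force())
h=env.movel([.52,.36,-.045],rate=.05,max_force=5)
print(h,env.read_tool_pos(),env.read_force(),env.read_time(),env.read_joint_positions())
env.movel([.52,.36,.06],rate=.3)
E
```

```text
[ 1.11863485 -0.15565956  0.72315536]
True [ 0.51983472  0.35990665 -0.03468882] [-1.05225803  0.45272757  3.88262757] 24.3 [ 4.14808138e-01  5.42186050e-01  1.56407355e+00 -5.38933414e-05
  1.03612062e+00  4.14826438e-01]
```

The bench was met at TCP z = −0.0347, so the real fingertips sit 34.5 mm above the reported TCP. I'll correct for that (commanded z = tip height − 0.0345) and push again.

```bash
cat >> h.py <<'E'
DZ=.0345
def ml(x,y,ztip,rate=.15,**k): return env.movel([x,y,ztip-DZ],rate=rate,**k)
E
python3 - <<'E'
from h import *
ml(.520,.325,.124,rate=.2)
f0=env.read_force()
for y in(.285,.255,.215):
    hit=ml(.520,y,.124,rate=.07,max_force=8)
    print(hit,env.read_tool_pos(),np.round(env.read_force()-f0,2))
    if hit:break
y=env.read_tool_pos()[1]
ml(.520,y+.03,.124,rate=.2)
ml(.520,y+.03,.25,rate=.3)
im=save('scene','s3.png')
print([(np.round(r['xy']),r['conf']) for r in env.landmark_of('clamp_grip','scene')],env.read_time())
env.gripper_open();print(env.read_time())
E
```

```text
False [0.51996651 0.28475796 0.08943609] [-0.18 -1.39  0.97]
False [0.51996774 0.25457105 0.08943678] [ 0.17 -1.44  0.4 ]
True [0.51985387 0.24220686 0.08939663] [-0.08  3.35  2.01]
[(array([320., 138.]), 0.72)] 27.7583
29.1333
```

```bash
python3 - <<'E'
from h import *
env.grasp();t=env.read_time()
ml(.518,.275,.124,rate=.3); f0=env.read_force()
hit=ml(.518,.215,.124,rate=.08,max_force=14)
print(hit,env.read_tool_pos(),np.round(env.read_force()-f0,2))
env.pause(.1);print(np.round(env.read_force()-f0,2))
y=env.read_tool_pos()[1]
ml(.518,y+.02,.124,rate=.3)
ml(.518,y+.02,.20,rate=.4)
im=save('scene','s4.png')
print([(np.round(r['xy']),r['conf']) for r in env.landmark_of('clamp_grip','scene')],t,env.read_time())
E
```

```text
True [0.51861368 0.24162116 0.09038749] [ 0.83  6.19 -0.85]
[ 1.29  5.78 -0.02]
[] 30.4833 32.3583
```

Steady 6 N reaction at the same y: the clamp is at its stop. Now the spacer.

```bash
python3 - <<'E'
from h import *
pr=np.load('poses.npz')['pr'];yr=.08
rk=lambda y:np.array([.5497-np.sin(yr)*y,-.2168+np.cos(yr)*y])
s=rk(-.048);print(s)
env.move_pose([s[0],s[1],.16-DZ],[np.pi,0,np.pi/2+yr])
env.gripper_open();env.pause(.05);print(env.read_time())
h=ml(*s,.079,rate=.2,max_force=6);print('down',h,env.read_tool_pos())
env.grasp();w=env.read_width();print(w,w*.092,env.read_grasp_force(),env.read_time())
if .4<w<.7:
    h=ml(*s,.19,rate=.25);print(env.read_width(),env.read_grasp_force())
    env.move_pose([.524,.148,.19-DZ],[np.pi,0,np.pi/2])
    env.pause(.05);c=env.camera_params('wrist');im=save('wrist','hold.png');print(env.read_time(),env.read_tool_pos(),env.read_width())
E
```

```text
[ 0.55353591 -0.26464648]
35.6917
down False [ 0.55392887 -0.2649206   0.04515462]
0.5391194211656457 0.04959898674723941 29.9924744584132 36.9583
0.5394778786364819 29.990304123493843
39.175 [0.52442477 0.14699949 0.15541637] 0.5375803269761475
```

```bash
python3 - <<'E'
from h import *
ml(.524,.148,.105,rate=.2);f0=env.read_force()
h=ml(.524,.148,.064,rate=.06,max_force=5);p=env.read_tool_pos();print('floor',h,p+[0,0,DZ],np.round(env.read_force()-f0,1))
z=p[2]+DZ+.001
ml(.524,.148,z,rate=.05)
f0=env.read_force()
h=ml(.524,.160,z,rate=.025,max_force=4);p=env.read_tool_pos();print('plinth',h,p,np.round(env.read_force()-f0,1))
h=ml(p[0],p[1],z-.004,rate=.03,max_force=4)
print(env.read_tool_pos()+[0,0,DZ],env.read_time())
env.gripper_open()
ml(p[0],p[1],.20,rate=.3)
env.pause(.1);c=env.camera_params('wrist');save('wrist','placed.png')
print([(r['xy'],r['conf']) for r in env.landmark_of('spacer0','wrist')],proj(c,[.524,.1515,.012]),env.read_time())
cv2.imwrite('pics/pl.png',cv2.resize(cv2.imread('pics/placed.png')[60:260,200:440],None,fx=3,fy=3,interpolation=cv2.INTER_CUBIC))
E
```

```text
floor True [0.5235804  0.14798354 0.07519047] [0.2 0.1 0.3]
plinth True [0.5234767  0.14837028 0.04099319] [ 1.2 -2.7  0.8]
[0.52371362 0.14837953 0.07505048] 41.0
[([322.5, 175.9], 0.58)] [322.41752971 171.68195038] 42.5333
```

View pics/pl.png

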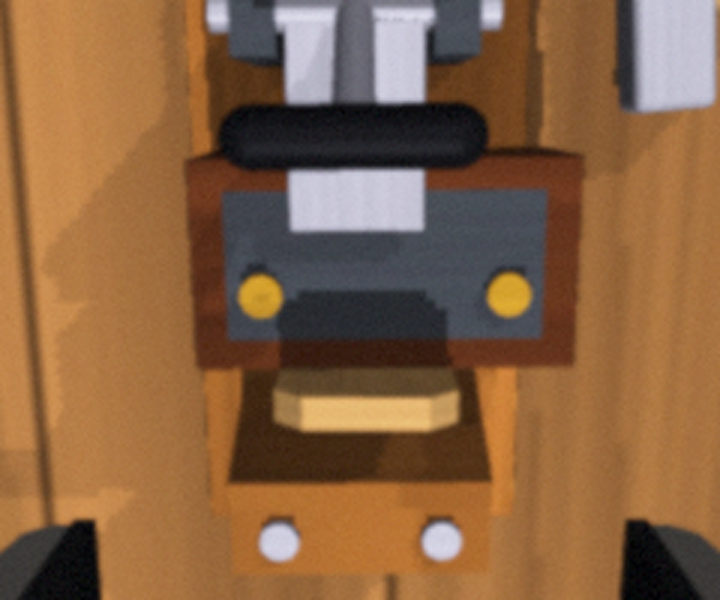

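Last picture: clamp locked (grey arm flat on the plinth, bar at (352,137)), spacer upright in the gap with its top at (366,413), and jaw edge at row 483.

```bash
python3 - <<'E'
from h import *
c=env.camera_params('wrist')
f=lambda u,v,z:np.round(atz(c,(u/3+200-.33,v/3+60-.33),z),4)
print('sp top plinthside',f(366,395,.102),'jawside',f(366,431,.102),'ends',f(275,413,.09),f(459,413,.09))
print('plinth front',f(270,367,.072),f(500,367,.072),'jaw top',f(228,483,.072),f(490,482,.072),env.read_time())
E
```

```text
sp top plinthside [0.5231 0.1551 0.102 ] jawside [0.5232 0.1452 0.102 ] ends [0.4981 0.1466 0.09  ] [0.5488 0.1467 0.09  ]
plinth front [0.4953 0.1552 0.072 ] [0.5619 0.1553 0.072 ] jaw top [0.4819 0.1194 0.072 ] [0.5603 0.12   0.072 ] 42.5333
```

The spacer's face (y 0.1551) coincides with the plinth's face (0.1552), and about 6.5 mm is left at the floor, so the bite is expected at a tip height of about 25 mm. Now the wooden wedge in the rack pocket.

```bash
python3 - <<'E'
from h import *
yr=.08;s=np.array([.5497-np.sin(yr)*.030,-.2168+np.cos(yr)*.030])
env.move_pose([s[0],s[1],.17-DZ],[np.pi,0,np.pi/2+yr])
h=ml(*s,.080,rate=.2,max_force=6);print('down',h,env.read_tool_pos(),env.read_time())
env.grasp();w=env.read_width();print(w*.092,env.read_grasp_force())
assert not h and .36<w<.5
ml(*s,.21,rate=.25)
env.move_pose([.5235,.1255,.21-DZ],[np.pi,0,np.pi/2])
env.pause(.1);print(env.read_width()*.092,env.read_tool_pos(),env.read_force(),env.read_time())
c=env.camera_params('wrist');save('wrist','wh.png')
print([(r['xy'],r['conf']) for r in env.landmark_of('wedge','wrist')],proj(c,[.5235,.1385,.145]))
E
```

```text
down False [ 0.54806944 -0.18657897  0.04640078] 44.4083
0.039911313522036446 29.994157254695892
0.039784805520057906 [0.52384467 0.1242651  0.17523352] [-0.39000659  0.30483826 -1.96317114] 47.2
[([302.8, 328.6], 0.87), ([316.3, 196.7], 0.57)] [319.44722168 192.94594201]
```

```bash
python3 - <<'E'
from h import *
G=.012+.065   # tip z = G + wedge height
x=.5235
f0=env.read_force()
h=ml(x,.1255,G+.065,rate=.2,max_force=8);print(h)
h=ml(x,.1255,G+.036,rate=.08,max_force=5);p=env.read_tool_pos();print('h36',h,p,'wedge h',p[2]+DZ-G,np.round(env.read_force()-f0,1))
if not h:
    h=ml(x,.135,G+.036,rate=.025,max_force=3);p=env.read_tool_pos();print('spacer',h,p,np.round(env.read_force()-f0,1))
    y=p[1]
    h=ml(x,y,G+.002,rate=.04,max_force=8);p=env.read_tool_pos();print('bite',h,p,'wedge h',p[2]+DZ-G,np.round(env.read_force()-f0,1))
print(env.read_width()*.092,env.read_time())
E
```

```text
False
h36 False [0.52334026 0.12550588 0.07829644] wedge h 0.03579644210424539 [-0.5 -0.1  0.2]
spacer True [0.52372768 0.12770124 0.07860041] [ 0.3 -3.7  0.5]
bite True [0.5232214  0.12758783 0.06874988] wedge h 0.026249881755110102 [ 0.7 -1.2  3.6]
0.03973853285812252 48.9667
```

Contact with the spacer came at y=0.1277 and the bite at 26 mm, both as predicted. Now pressing it tight.

```bash
python3 - <<'E'
from h import *
G=.077;p=env.read_tool_pos();x,y=.5235,.1277
z=p[2]+DZ
for i in range(8):
    h=ml(x,y,z-.008,rate=.03,max_force=10);env.pause(.15)
    q=env.read_tool_pos();f=env.read_force();z=q[2]+DZ
    print(h,'wedge h',round(z-G,4),np.round(q[:2],4),np.round(f,1),env.read_width()*.092,round(env.read_time(),1))
    if f[2]>16: break
E
```

```text
True wedge h 0.0262 [0.5232 0.1276] [0.2 0.5 4.2] 0.03991108468103177 49.3
True wedge h 0.0261 [0.5232 0.1275] [-0.5  0.   4. ] 0.03966521437605819 49.7
True wedge h 0.0261 [0.5232 0.1275] [-0.2 -0.7  3.5] 0.039432068496258986 50.0
True wedge h 0.026 [0.5231 0.1274] [-1.7  0.3  2.8] 0.03970093109329767 50.4
True wedge h 0.026 [0.5232 0.1274] [-0.3 -0.5  3.2] 0.03985077612427681 50.8
True wedge h 0.026 [0.5231 0.1274] [-1.3 -0.   4.3] 0.04007503137125035 51.1
True wedge h 0.026 [0.5231 0.1274] [-1.2  0.2  4.4] 0.040005325253439736 51.5
True wedge h 0.0259 [0.5231 0.1274] [-0.8 -1.2  4. ] 0.03985118723273085 51.8
```

On a force stop the arm re-targets where it is, so the push relaxes. I'll use small position steps below the contact instead.

```bash
python3 - <<'E'
from h import *
G=.077;x,y=.5235,.1276
z0=env.read_tool_pos()[2]+DZ
for d in(.001,.002,.003,.004,.005,.006):
    ml(x,y,z0-d,rate=.02);env.pause(.2)
    q=env.read_tool_pos();f=env.read_force()
    print(d,'wedge h',round(q[2]+DZ-G,4),np.round(q[:2],4),np.round(f,1),round(env.read_width()*.092,4),round(env.read_time(),1))
    if f[2]>15: break
E
```

```text
0.001 wedge h 0.0259 [0.5231 0.1273] [-6.6 -1.2 11.5] 0.0398 52.3
0.002 wedge h 0.0259 [0.5231 0.1273] [-9.7 -2.8 18.1] 0.0398 52.7
```

```bash
python3 - <<'E'
from h import *
q=env.read_tool_pos()
env.movel([q[0]-.0003,q[1],.0259+.077-DZ-.0024],rate=.02);env.pause(.4)
q=env.read_tool_pos();f=env.read_force();print(q+[0,0,DZ-.077],np.round(f,1),env.read_width()*.092,env.read_grasp_force(),env.read_time())
if 12<f[2]<35: print(env.job_done())
E
```

```text
[0.52316978 0.12734397 0.02585897] [-7.7 -1.5 18.2] 0.03994109025606137 30.00958353281021 53.3833
the job is handed in; nothing more can be done
None
```

I handed the job in at about 53 s of robot time. The clamp is locked, one spacer stands upright against the plinth, and the wedge bit about 26 mm above the floor; the gripper still holds it, pressing down with about 18 N.

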